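# Show the class the lens of the eye model and where it sits

### The arm

A 7-joint arm with a two-finger parallel gripper is mounted at the origin on the work surface. World frame = base frame: x ahead of the robot, y to its left, z up, the work surface at z = 0. Lengths are in m, angles in rad, forces in N, time in s.
With the tool pointing down it reaches from about 0.425 to 0.8 m from the base axis. Payload 8.3 kg.
Tool frame: the origin (TCP) lies on the mounting face of the last link; the fingertips stand 173 mm ahead of it and the grasp point (between the pads) lies 155 mm ahead of it; z points along the fingers, y is the line along which they close (so a half turn about z gives the same grasp; the last joint's range is limited). The gripper opens to 85 mm and grips with 20 to 120 N. Pads are 22 mm wide; open, the fingers measure 114 mm over their backs; the gripper's body (76 mm by 85 mm) begins 54 mm behind the grasp point. The pads swing forward as they close: fully open they stand 13 mm farther back than shut.
Start: joints at [-1.317, 0.383, 0.016, 1.37, -0.006, 1.388, -0.046], TCP at [0.195, 0.594, 0.405] pointing down, gripper open.
Joint ranges: [-2.95, 2.95], [-0.25, 2.06], [-1.52, 1.56], [0.18, 2.33], [-1.44, 4.58], [0.02, 2.06], [-3.01, 3.01]. Speed limits (rad/s): [2.39, 2.39, 3.01, 3.01, 3.14, 3.14, 3.14].

### API

Orientations are given as a unit quaternion [w, x, y, z].
In Python, from rig import bot gives the robot as it stands. Calls block until the motion is done:
- bot.reach(position, orientation): joint-space move of the TCP to a pose.
- bot.line_to(position, rotation=None, v=0.15, guard=None): straight line of the TCP; rotation=None keeps the orientation; v is the mean speed in m/s. With guard (N) it stops when the force on the tool has changed by that much, and returns True; else False.
- bot.move_j(angles): joint-space move.
- bot.command_gripper(opening, force=None): opening from 0.0 (shut) to 1.0 (fully open); force is the grip in N (None keeps the last); returns when the fingers have stopped.
- bot.sleep(seconds).
- bot.inverse_kinematics(position, orientation): joint angles nearest the present ones, or None.
- bot.sense(): the state.
- bot.capture(name): name is "scene" or "top" or "wrist"; returns the picture (420x560x3 uint8, blue, green, red); there is no depth.
- bot.camera_info(name): a dict with "intrinsics" (3x3 intrinsics, pixels), "extrinsics" (4x4, takes a point from world to camera coordinates); the wrist camera has in their place "tool_from_camera" (4x4, takes a point from camera to tool coordinates, whose origin is the TCP and whose axes are the flange's). Camera axes: x right, y down, z forward; pixel columns grow to the right and rows downward; lengths in m; the calibration is good to about 2 mm. A picture is of the moment at which its call begins: read the wrist's pose just before it. camera_info takes no time and is no camera call.
A pose or a line that the arm cannot do raises bot.Unreachable and nothing moves.
- bot.finish_job(): hands the job in; it is judged then, once.
The state is a dict: "t": time; "q": joint angles; "dq": joint speeds; "joint_efforts": joint torques, N m; "tcp_pos": TCP position; "orientation": TCP orientation; "wrist_force": force on the tool from outside, world axes, zero at the start; "ft_torque": the same for the moment, N m; "finger_gap": opening from 0.0 (shut) to 1.0 (fully open); "gripper_force": force on a finger pad.
Only numpy, scipy, OpenCV 4.12 (cv2) and the standard library are available. Lean on these libraries where they do the work, as an engineer would, in place of code of your own. Each camera call takes 0.05 s, during which the arm holds its last target. There are 200 camera calls.

### The job

Show the class where the lens of the take-apart eye model belongs: point at the loose lens in the tray, holding your fingertips a centimetre or two above its middle for about two seconds, then point in the same way at its empty seat in the opened eye on the stand, the middle of the half-ring behind the eye's wide front opening. Finish still pointing at the seat. Do not touch or lift any of the parts, the stand or the tray, and do not point at any other loose part.

Things in the scene. Friction and masses are not known exactly. Their poses are not given: they have to be found in the camera images.
- lens: the lens: a loose, pale milky, solid disc that bulges on both faces like a thick sweet, with no rim or hole, 45 mm across and 22 mm thick, lying flat in the tray; the smallest of the three parts there. Origin: centre of its underside, z up; its middle is 11 mm above that, its top 22 mm above.
- cornea: bystander: the pale milky cornea cap, a one-sided dome with a thin flat flange round its foot, 67 mm across the flange, 57 mm across the dome, 19 mm high, loose in the tray. Origin: centre of its underside.
- iris: bystander: the iris, a flat brown ring, 66 mm across with a 20 mm hole (the pupil), 6 mm thick, loose in the tray. Origin: centre of its underside.
- tray: steel dissecting tray, 180 mm (its x) by 320 mm (its y), 22 mm high, walls and floor 4 mm thick, fixed on the bench. Origin: centre of its underside, z up. Lens, cornea and iris lie in it in a row along its y axis, about 95 mm apart, in any order.
- eye_model: the opened eye, fixed: lower half of a hollow white eyeball 120 mm across, cut level, open on top, on a black stem and round foot (124 mm across). Cut rim 125 mm above the bench; nothing higher. Origin: centre of the foot's underside, below the eyeball's centre; x points to the eye's front: a wide opening (66 mm across, 50 mm from the centre). Thin nerve stub at the back (-x), out to 92 mm.
- lens_seat (a point): the empty lens seat: middle of the dark half-ring (14 mm thick front to back) that stands across the inside of the opened eye just behind its front opening. The point is at cut-rim level, 125 mm above the bench, on the midline, 31 mm forward of the eyeball's centre, in free air: the half-ring's inner edge is a half-circle of 21 to 24 mm radius below it. x to the front, z up.
- upper_half: bystander: the eyeball's upper half, a hollow white dome 120 mm across and 60 mm high (66 mm with its muscle strap), rim down on the bench beyond the tray and stand, loose. Origin: centre of its rim's plane.
- vitreous: bystander: the pale milky vitreous body, a ball 100 mm across and 96 mm high on a flat foot, on the bench beyond the tray and stand, loose. Origin: centre of its underside.
Mind the look-alikes: they are no part of the job. What is shaped like the lens but turquoise is not meant.

How it is judged:
On the way, in this order (a step that is already met when the one before it is completed fails the run):
1. the fingertips point at the loose lens from just above for 1.5 s (horizontal distance between the grasp point and lens below 0.018 m and z of the grasp point in the frame of lens between 0.03 and 0.09 m), for 1.5 s.
2. the fingertips point at the empty lens seat from just above for 1.5 s (horizontal distance between the grasp point and lens_seat below 0.018 m and z of the grasp point in the frame of lens_seat between 0.01 and 0.07 m), for 1.5 s.
At the end, for the whole second after the job is handed in: The hand is still pointing at the empty seat (grasp point within 18 mm of the seat's middle seen from above, and 10 to 70 mm above it, so that the fingertips are within about 50 mm of it), and every loose part lies within 5 mm of where it lay (all of step 2 and distance of each of lens, cornea, iris, upper_half, vitreous from where it was at the start of the episode below 0.005 m); the robot touches nothing.
It fails at once if the opened eye, a loose part or the tray is touched (contact force between any of the fingers, the arm and eye_model above 0.3 N or contact force between any of the fingers, the arm and tray above 0.3 N or contact force between any of the fingers, the arm and lens above 0.3 N or contact force between any of the fingers, the arm and cornea above 0.3 N or contact force between any of the fingers, the arm and iris above 0.3 N or contact force between any of the fingers, the arm and upper_half above 0.3 N or contact force between any of the fingers, the arm and vitreous above 0.3 N).
It fails at once if a loose part is moved, lifted or carried (distance of any of lens, cornea, iris, upper_half, vitreous from where it was at the start of the episode above 0.005 m).
It fails at once if the fingertips point at another loose part (within 15 mm of its middle seen from above and some 30 mm above it) ((horizontal distance between the grasp point and cornea below 0.015 m and z of the grasp point in the frame of cornea below 0.065 m) or (horizontal distance between the grasp point and iris below 0.015 m and z of the grasp point in the frame of iris below 0.055 m) or (horizontal distance between the grasp point and upper_half below 0.015 m and z of the grasp point in the frame of upper_half below 0.11 m) or (horizontal distance between the grasp point and vitreous below 0.015 m and z of the grasp point in the frame of vitreous below 0.145 m)).
It also fails if it takes over 45 s, if anything falls off the work surface, if the arm or the gripper's body presses on something with over 40 N, if the wrist force passes 120 N, or if a joint passes its speed limit or range.

## Working session

There is one attempt and no reset: what is moved stays moved. The work goes in short steps, each a Python script; the robot and the scene stay as the last script left them, time stands still between calls to the robot, and variables do not carry over. Pictures are saved under pics/ and viewed, at most 10 in all, crops included, and the job is handed in when it is done.

```bash
mkdir -p pics; python3 - <<'E'
from rig import bot
import cv2,numpy as np
for n in ("top","scene"):
    cv2.imwrite(f"pics/{n}.png",bot.capture(n)); i=bot.camera_info(n); print(n,i["intrinsics"],np.round(i["extrinsics"],4))
print(bot.sense()["t"],bot.sense()["orientation"])
E
```

```text
top [[396.45533951   0.         274.68474649]
 [  0.         396.45533951 202.84213129]
 [  0.           0.           1.        ]] [[ 0.0087 -1.     -0.0033  0.0101]
 [-0.9963 -0.0084 -0.0857  0.6076]
 [ 0.0857  0.0041 -0.9963  0.7824]
 [ 0.      0.      0.      1.    ]]
scene [[390.229155     0.         271.88678633]
 [  0.         390.229155   208.57655532]
 [  0.           0.           1.        ]] [[-0.4619  0.8867  0.0202  0.2664]
 [ 0.6359  0.347  -0.6894 -0.3125]
 [-0.6183 -0.3056 -0.7241  1.2158]
 [ 0.      0.      0.      1.    ]]
0.1 [-1.15321566e-04  1.57707475e-01  9.87485498e-01 -8.54021881e-04]
```

View pics/top.png

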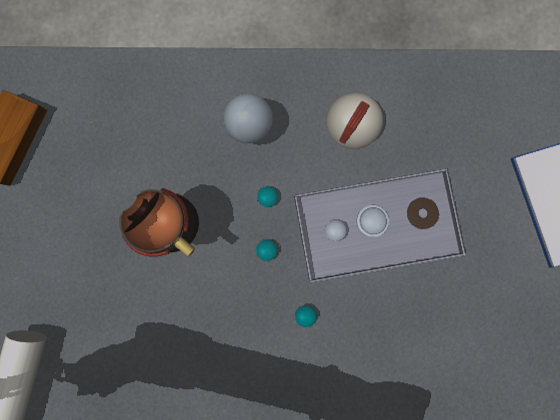

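View pics/scene.png

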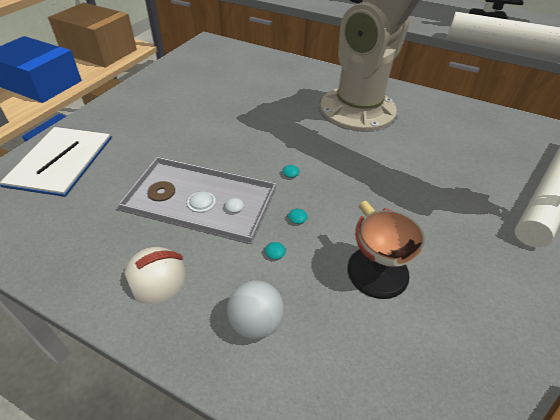

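The top view shows the candidates:
- Pale smooth disc at (336,230): the smallest part in the tray, so it fits the lens.
- Flanged dome at (373,221): the cornea.
- Brown ring at (423,213): the iris.
- Turquoise decoys outside the tray at (268,196), (267,250) and (306,316).

The eye is at (154,222), with its nerve stub at (184,246) and its front to the upper left. Next I'll confirm with an enlarged crop and measure.

```bash
cat > h.py <<'E'
import cv2,numpy as np
from rig import bot
def ray(n,uv,z):
    i=bot.camera_info(n);K,E=i["intrinsics"],np.array(i["extrinsics"])
    R,t=E[:3,:3],E[:3,3];c=-R.T@t;d=R.T@np.linalg.solve(K,[*uv,1]);return c+d*(z-c[2])/d[2]
def blob(mask,near):
    n,l,s,c=cv2.connectedComponentsWithStats(mask.astype(np.uint8))
    k=1+np.argmin(np.hypot(*(c[1:]-near).T)+1e3*(s[1:,4]<25));return c[k],s[k],l==k
E
python3 - <<'E'
from h import *
im=cv2.imread("pics/top.png");sc=cv2.imread("pics/scene.png")
a=cv2.resize(im[180:280,105:205],(400,400),interpolation=2);b=cv2.resize(im[180:280,290:390],(400,400),interpolation=2)
cv2.imwrite("pics/crop.png",np.hstack([a,b]))
for n,I,p in(("top",im,(336,230)),("scene",sc,(234,205))):
    g=I.min(2); m=g>165; m[:p[1]-16]=0;m[p[1]+16:]=0;m[:,:p[0]-14]=0;m[:,p[0]+14:]=0
    c,s,_=blob(m,p);print(n,c,s,ray(n,c,.015))
hsv=cv2.cvtColor(im,cv2.COLOR_BGR2HSV)
m=(hsv[...,0]<14)&(hsv[...,1]>100)&(hsv[...,2]>90);m[:,:110]=0;m[:,200:]=0
print("cup",blob(m,(154,222))[:2])
m=(hsv[...,0]>15)&(hsv[...,0]<30)&(hsv[...,1]>80)&(hsv[...,2]>90);m[:,:165]=0;m[:,205:]=0
c,s,_=blob(m,(184,246));print("stub",c,s,ray("top",c,.065))
E
```

```text
top [332.60714286 231.35714286] [330 229   6   6  28] [ 0.5506536  -0.10414249  0.015     ]
scene [233.93324937 203.97732997] [220 189  28  32 794] [ 0.55202195 -0.11169911  0.015     ]
cup (array([160.82451253, 223.36281337]), array([ 133,  194,   48,   53, 1436], dtype=int32))
stub [183.24864865 246.16756757] [175 238  18  18 185] [0.518983   0.19033454 0.065     ]
```

View pics/crop.png

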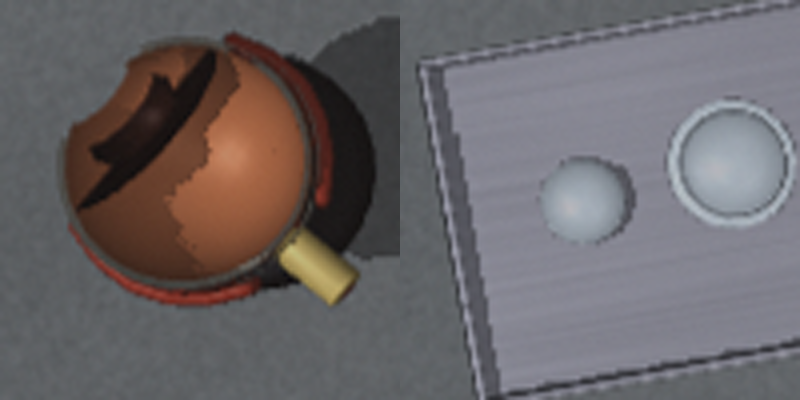

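The crop confirms it: the smooth rimless disc at top-image (336.5,229.8) is the lens, and the disc beside it has the cornea's flange. The half-ring's back edge runs from (125,232) to (159,192.5), which puts the seat at about (139,210). I'll move above each at a safe height and take wrist views.

```bash
python3 - <<'E'
from h import *
L=ray("top",(336.5,229.8),.015); S=ray("top",(138.8,209.7),.125)
a,b=ray("top",(125,232),.125),ray("top",(158.8,192.5),.125); C=ray("top",(151,220.3),.125)
print(L,S,a,b,"centre",C,"dist",np.linalg.norm(S-C))
bot.command_gripper(0.0)
q=[0,0,1,0]
def snap(n,p):
    s=bot.sense(); im=bot.capture("wrist"); cv2.imwrite(f"pics/{n}.png",im)
    T=np.array(bot.camera_info("wrist")["tool_from_camera"]); 
    np.savez(n,pos=s["tcp_pos"],q=s["orientation"]); print(n,s["t"],s["tcp_pos"],s["finger_gap"])
bot.reach([S[0],S[1],.47],q); snap("wseat",S)
bot.reach([L[0],L[1],.40],q); snap("wlens",L)
print(bot.camera_info("wrist"))
cv2.imwrite("pics/both.png",cv2.resize(np.hstack([cv2.imread("pics/wseat.png"),cv2.imread("pics/wlens.png")]),(800,300)))
E
```

```text
[ 0.55391376 -0.11214803  0.015     ] [0.58462477 0.25777069 0.125     ] [0.54464815 0.28084626 0.125     ] [0.61585705 0.22301396 0.125     ] centre [0.56586124 0.23525892 0.125     ] dist 0.029306142831959814
wseat 2.75 [0.58401959 0.25922911 0.46973718] 0.002342655388764757
wlens 4.2083 [ 0.55459649 -0.1103479   0.40014198] 0.001475479678029342
{'intrinsics': array([[325.23546875,   0.        , 278.81468112],
       [  0.        , 325.23546875, 208.93952431],
       [  0.        ,   0.        ,   1.        ]]), 'tool_from_camera': array([[ 6.14122631e-04, -9.60146803e-01, -2.79495510e-01,
         7.18517912e-02],
       [ 9.99999803e-01,  5.52326962e-04,  2.99852913e-04,
         3.95166672e-04],
       [-1.33529910e-04, -2.79495639e-01,  9.60146952e-01,
         3.03609539e-02],
       [ 0.00000000e+00,  0.00000000e+00,  0.00000000e+00,
         1.00000000e+00]])}
```

View pics/both.png

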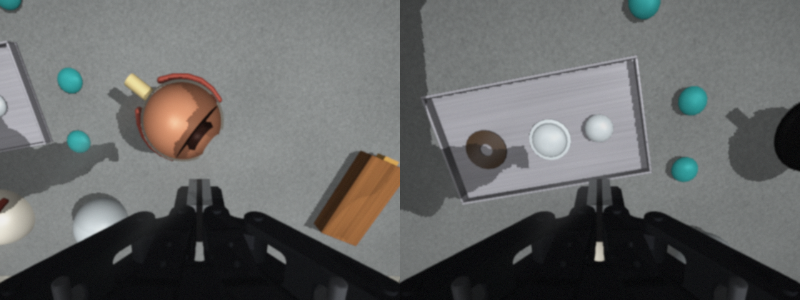

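The wrist views agree with the top view. The lens is at wrist pixel (277,178). The half-ring's back edge runs from about (247,221) to (301,174). I'll cast these as rays to cross-check.

```bash
python3 - <<'E'
from h import *
from scipy.spatial.transform import Rotation as Ro
i=bot.camera_info("wrist")
def w(n,uv,z):
    f=np.load(n+".npz");R=Ro.from_quat(f["q"],scalar_first=True).as_matrix();T=i["tool_from_camera"]
    c=f["pos"]+R@T[:3,3];d=R@T[:3,:3]@np.linalg.solve(i["intrinsics"],[*uv,1]);return c+d*(z-c[2])/d[2]
print(w("wlens",(277,178),.015))
a,b=w("wseat",(247,221),.125),w("wseat",(301,174),.125);print(a,b,(a+b)/2)
im=cv2.imread("pics/wseat.png")[90:240,180:330]
cv2.imwrite("pics/wcrop.png",cv2.resize(im,(600,600),interpolation=2))
E
```

```text
[ 0.55058626 -0.11165306  0.015     ]
[0.61630947 0.22761138 0.125     ] [0.5678767  0.28151543 0.125     ] [0.59209308 0.25456341 0.125     ]
```

View pics/wcrop.png

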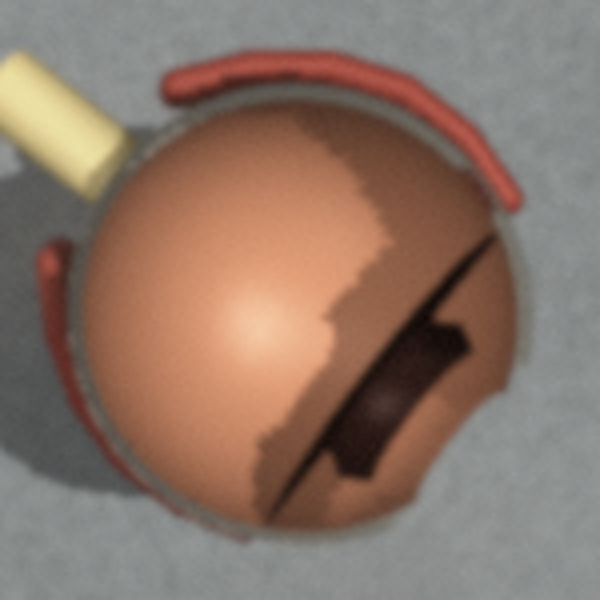

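The half-ring's dark notch is clear in this crop: its middle is at crop (400,397), wrist pixel (280,189). The rim circle's centre is at crop (301,310), wrist pixel (255,167.5). My earlier right-hand end of the back edge was misread and should be (303.7,149). I'll recompute and then point at the lens.

```bash
python3 - <<'E'
from h import *
from scipy.spatial.transform import Rotation as Ro
i=bot.camera_info("wrist")
def w(n,uv,z):
    f=np.load(n+".npz");R=Ro.from_quat(f["q"],scalar_first=True).as_matrix();T=i["tool_from_camera"]
    c=f["pos"]+R@T[:3,3];d=R@T[:3,:3]@np.linalg.solve(i["intrinsics"],[*uv,1]);return c+d*(z-c[2])/d[2]
S1=w("wseat",(280,189.3),.125);C=w("wseat",(255.3,167.5),.125);print(S1,C,np.linalg.norm(S1-C))
L=(.5525,-.112)
bot.line_to([*L,.216],v=.12); bot.sleep(2.2)
s=bot.sense();print(s["t"],s["tcp_pos"],s["orientation"],s["wrist_force"])
cv2.imwrite("pics/atlens.png",bot.capture("wrist"))
E
```

```text
[0.5832143  0.26106982 0.125     ] [0.56161848 0.23701306 0.125     ] 0.03232811257634272
8.1417 [ 0.55249818 -0.11199519  0.21597298] [-2.03643088e-05 -1.00546279e-05  1.00000000e+00 -4.54882859e-06] [ 0.37230319 -0.62688819 -0.12140458]
```

View pics/atlens.png

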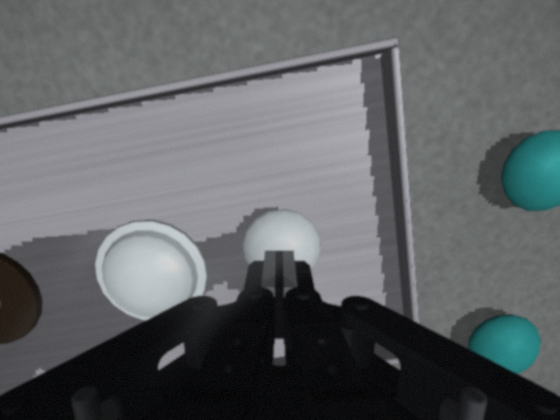

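The shut fingertips, at (280,255), are over the lens at (282,245), and the hold is done. The two seat estimates agree to within 4 mm, at about (0.584,0.260). I'll raise the arm, cross over and point at the seat.

```bash
python3 - <<'E'
from h import *
S=(.584,.260)
bot.line_to([.5525,-.112,.42],v=.2)
bot.reach([*S,.42],[0,0,1,0])
bot.line_to([*S,.318],v=.1); bot.sleep(2.2)
s=bot.sense();print(s["t"],s["tcp_pos"],s["wrist_force"])
cv2.imwrite("pics/atseat.png",bot.capture("wrist"))
E
```

```text
14.1167 [0.58400918 0.25996198 0.31800489] [-1.01443564  0.31349155 -0.16202823]
```

View pics/atseat.png

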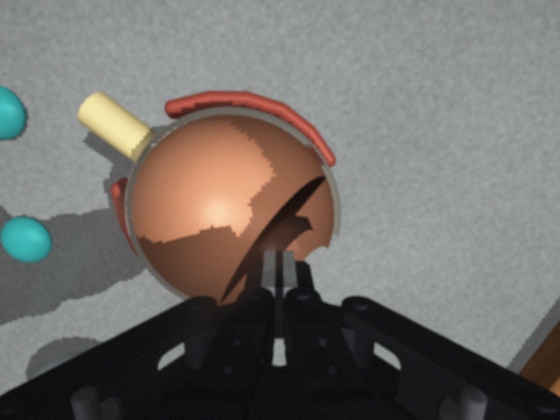

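The fingertips, at (280,255), hang just over the half-ring, whose middle is at about (283,243), with nothing touched.

```bash
python3 -c "
from rig import bot
print(bot.finish_job())"
```

```text
the job is handed in; nothing more can be done
None
```

I pointed at the loose lens for about 2 s, then at its empty seat, and handed the job in at about 14 s with the fingertips still over the seat and no sign of contact; no verdict came back.

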